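Open the squeeze-tab safety cap and draw out the pouring spout

ROBOT

A 6-joint arm with a two-finger parallel gripper is mounted at the origin on the work surface. World frame = base frame: x ahead of the robot, y to its left, z up, the work surface at z = 0. Lengths are in m, angles in rad, forces in N, time in s.
With the tool pointing down it reaches from about 0.275 to 0.75 m from the base axis. Payload 10.2 kg.
Tool frame: the origin (TCP) lies midway between the tips of the shut fingers; the grasp point (between the pads) lies 19 mm behind it; z points along the fingers, y is the line along which they close (so a half turn about z gives the same grasp; the last joint's range is limited). The gripper opens to 85 mm and grips with 20 to 120 N. Pads are 22 mm wide; open, the fingers measure 114 mm over their backs; the gripper's body (76 mm by 85 mm) begins 54 mm behind the grasp point. The pads swing forward as they close: fully open they stand 13 mm farther back than shut.
Start: joints at [-1.332, 0.313, 1.498, -0, 1.331, -0.223], TCP at [0.234, -0.47, 0.231] pointing down, gripper open.
Joint ranges: [-2.94, 2.94], [-0.97, 2.17], [0.19, 2.56], [-1.23, 4.37], [0.02, 3.11], [-2.88, 2.88]. Speed limits (rad/s): [2.39, 2.39, 3.01, 3.14, 3.14, 3.14].

INTERFACE

Orientations are given as a unit quaternion [w, x, y, z].
In Python, from bench import bot gives the robot as it stands.
- The arm moves only by the tool play_rows, never from a script. Its arguments are lists of equal length, an entry for each row: "travel": the shift along the tool's x, y, z in m, a list of three; "twist": the turn, a rotation vector about the tool's x, y, z in rad, a list of three; "jaw": the opening, from 0 (shut) to 1 (fully open). A call has exactly 10 rows; each row is the pose to reach, as a shift and turn from the pose commanded when the call began, along the tool's axes at that moment; what a row does not reach only later rows make up. A row lasts 1/8 s, in which the tool goes at most 62.5 mm and 10.7 degrees, less where a joint would pass 70% of its speed; a pose out of reach is approached as far as the arm can. A call with a gripper value outside its range is refused whole. The fingers move at their own pace and stop on an object; "squeeze" is the grip in N (left out, the last holds). Time passes only in rows, so rows that repeat a pose let the fingers close, or fill a call up. It gives the time, the measured TCP pose, the force, the opening and the grip force at its end, in the units of the state.
- bot.read_state(): the state, without advancing time (a new reading comes with each control period).
- bot.grab_frame(name): name is "side" or "top"; returns (picture, depth): 384x512x3 uint8, blue, green, red; 384x512 float32, m along the optical axis (not along the pixel's ray), 0 where there is no reading.
- bot.camera_model(name): a dict with "vertical_fov" (degrees; the focal length in pixels is half the picture's height over the tangent of half this angle, whatever the lens; pixels are square), "cx", "cy" (the principal point, pixels), "rvec" (rotation vector, rad) and "tvec" (3), from world to camera coordinates, as OpenCV has them. Camera axes: x right, y down, z forward; pixel columns grow to the right and rows downward; lengths in m; the calibration is good to about 2 mm. A picture is of the moment at which its call begins. camera_model takes no time and is no camera call.
- bot.sign_off(): hands the job in; it is judged then, once.
The state is a dict: "clock": time; "joint_pos": joint angles; "qd": joint speeds; "joint_efforts": joint torques, N m; "eef_pos": TCP position; "tcp_rot": TCP orientation; "contact_force": force on the tool from outside, world axes, zero at the start; "wrist_torque": the same for the moment, N m; "grip_width": finger opening in m; "grip_force": force on a finger pad.
Only numpy, scipy, OpenCV 4.12 (cv2) and the standard library are available. Lean on these libraries where they do the work, as an engineer would, in place of code of your own. Each camera call takes 0.05 s, during which the arm holds its last target. There are 200 camera calls.

TASK

Make the white tub in the wooden cradle ready for pouring: squeeze the two side tabs of its grey safety cap inward, keep them squeezed while you turn the cap about a fifth of a turn anticlockwise (seen from above) until it is free, lift it straight off and set it down, right way up, flat in the empty steel tray. Then pull the telescoping pouring spout up out of the neck until its lock button clicks out, and let go so that it stays up by itself. Leave the cups, bottle and tools standing where they are.

Things in the scene. Friction and masses are not known exactly. Their poses are not given: they have to be found in the camera images.
- tub: White plastic tub, 110 mm square, held immovably in a wooden cradle 134 mm square and 42 mm high on the table. Origin: on its vertical centre line (axis of neck, spout and cap) at table level; z up. Its flat top (the shoulder) is 110 mm above the origin.
- neck_rim (a point): Centre of the rim of the tub's round neck, 128 mm above the table. The neck is 36 mm across, rises 18 mm from the shoulder and has two bayonet lugs (46 mm across). Two small catches, 6 mm square and 7 mm high, stand on the shoulder 36 mm from the axis, each on the anticlockwise side of the foot of one of the cap's tabs; fingertips 12 mm or more above the shoulder pass over them.
- cap_mid (a point): Grey safety cap, loose, about 60 g, 56 mm across, 52 mm high, starting on the shoulder, axes along the tub's. Point: on its axis, half-way up, 26 mm above its underside; z up. Turned 50 to 150 degrees anticlockwise seen from above (positive yaw) it is free and lifts straight up (55 mm to clear the spout inside it). It has about 2 mm of sideways play.
- tab_a (a joint): Flat ribbed black tab on the cap's +y side, 24 mm wide, 9 to 45 mm above the cap's underside: 0 out at rest, 0.005 (m) fully in (spring 3 N at first, 8 N at the end). Across both tabs the cap measures 68 mm at rest, 58 mm squeezed, when it is held firmly between the fingers. Close the fingers along the cap's y axis.
- tab_b (a joint): The same tab on the cap's -y side: 0 out at rest, 0.005 (m) fully in. Unless both tabs are in by 3.5 mm or more, their feet meet the catches on the shoulder and the cap turns only a few degrees.
- spout_end (a point): The aluminium telescoping pouring spout, a smooth round tube 22 mm across in the neck, hidden under the cap at first. The point lies on its axis 10 mm below its top end; z up. Pushed in, its top is 153 mm above the table and 25 mm of it stand out of the neck, which is where to grip it. It slides straight up with little force (about 1 to 3 N).
- spout (a joint): How far the spout is drawn out: 0 pushed in, 0.060 (m) the lock button clears the neck's rim, 0.068 the end stop. If let go unlocked it sinks back; locked, it rests at about 0.058.
- button (a joint): The spout's black lock button (12 mm wide, 8 mm high, spring-loaded, on the spout's side that faces the tub's +x): 0 pressed in inside the neck, 0.005 (m) clicked out over the neck's rim. It comes out by itself.
- tray: Empty steel tray, fixed, 170 mm square with a 14 mm high rim and walls and floor 4 mm thick. Origin: centre of its underside on the table; z up. The cap belongs anywhere flat on its floor.
- cup_mid: Bystander: clear plastic cup of amber glass pieces, 90 mm across the rim, 55 mm high, between tub and tray. Origin: centre of its underside.
- cup_green: Bystander: like cup, 90 mm by 55 mm high, with green glass pieces, behind.
- cup_clear: Bystander: like cup, 90 mm by 55 mm high, with clear glass pieces, behind.
- cup_amber: Bystander: like cup, 90 mm by 55 mm high, with amber glass pieces, behind.
- bottle: Bystander: white bottle 60 mm across and 150 mm high, at the back. Origin: centre of its underside.
- spatula: Bystander: spatula lying at the left side.
- hammer: Bystander: hammer lying at the right side.
There are look-alikes about, which are no part of the job. What is shaped like the tub but blue or red is not meant.

How it is judged:
By the outcome, as a careful person would: the job done as asked, in the order asked, and still so for the second after the job is handed in, with the robot touching nothing.
It also fails if it takes over 61 s, if anything falls off the work surface, if the arm or the gripper's body presses on something with over 40 N, if the wrist force passes 120 N, or if a joint passes its speed limit or range.

## Working session

There is one attempt and no reset: what is moved stays moved. The work goes in short steps, Python scripts to look and compute and a tool call to move; the robot and the scene stay as the last step left them, time stands still between calls to the robot, and variables do not carry over. Pictures are saved under pics/ and viewed, at most 10 in all, crops included, and the job is handed in when it is done.

Besides the shell and the picture viewer there is one more tool, called after ">>>" in YAML: its name, and indented under it one key for each argument. play_rows: Moves the arm, as the interface text tells. Its arguments: {"type":"object","properties":{"travel":{"type":"array"},"twist":{"type":"array"},"jaw":{"type":"array"},"squeeze":{"type":"number"}},"required":["travel","twist","jaw"]}

```bash
mkdir -p pics; ls; cat > h.py <<'E'
import numpy as np, cv2
from scipy.spatial.transform import Rotation as R
from bench import bot
def cam(n):
    m=bot.camera_model(n); f=192/np.tan(np.radians(m["vertical_fov"])/2)
    return f,m["cx"],m["cy"],R.from_rotvec(np.ravel(m["rvec"])).as_matrix(),np.ravel(m["tvec"]),m
def ray(n,u,v,z):
    f,cx,cy,Rm,t,_=cam(n); o=-Rm.T@t; d=Rm.T@np.array([(u-cx)/f,(v-cy)/f,1]); return o+d*(z-o[2])/d[2]
def pts(n,depth):
    f,cx,cy,Rm,t,_=cam(n); v,u=np.mgrid[:384,:512]
    c=np.stack([(u-cx)/f*depth,(v-cy)/f*depth,depth],-1); return (c-t)@Rm
def proj(n,p):
    f,cx,cy,Rm,t,_=cam(n); c=Rm@np.array(p)+t; return f*c[0]/c[2]+cx,f*c[1]/c[2]+cy
E
python3 - <<'E'
from h import *
for n in("top","side"):
    m=cam(n); print(n,m[5],-m[3].T@m[4])
    p,d=bot.grab_frame(n); cv2.imwrite(f"pics/{n}0.png",p); np.save(n+"0.npy",d)
s=bot.read_state(); print(s["eef_pos"],s["tcp_rot"],s["grip_width"],s["clock"])
E
```

```text
pics
top {'vertical_fov': 46.01954203269616, 'cx': 259.1793793729708, 'cy': 192.09477602427893, 'rvec': array([ 2.12621585, -2.11766846,  0.21733849]), 'tvec': array([0.01440096, 0.49635474, 1.40955556])} [0.21210599 0.02753    1.47907926]
side {'vertical_fov': 46.987486270656376, 'cx': 256.8806828123875, 'cy': 197.62032018159456, 'rvec': array([ 0.29389271, -2.8055993 ,  1.13758816]), 'tvec': array([0.44992551, 0.15717264, 1.55122237])} [0.20684542 1.03902703 1.22925378]
[ 0.23383309 -0.46978115  0.23080038] [-5.79698079e-04  9.73464219e-01  2.28838542e-01 -1.25129119e-05] 0.08532074797974314 0.1
```

View pics/top0.png

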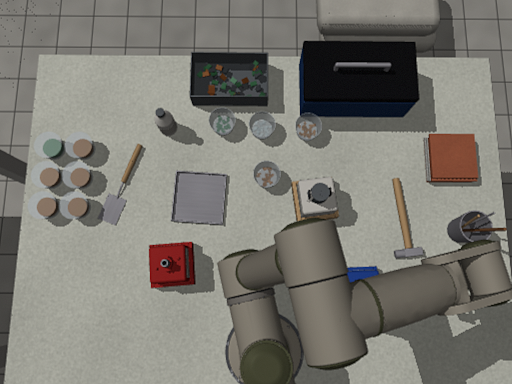

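View pics/side0.png

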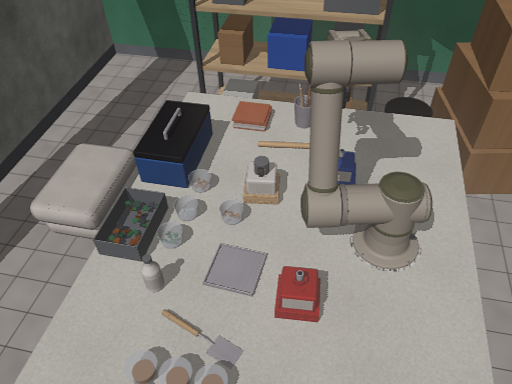

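Top view: the candidates for the tub are white in a wooden cradle with a grey cap at (320,193), red at (172,265) with no cap, and blue at (362,275), mostly under the arm. I choose the white one, also seen in the side view at (262,178). The tray is at (201,198), with the middle cup at (267,174). Next is a close crop and a measurement.

```bash
python3 - <<'E'
from h import *
a=cv2.imread("pics/top0.png"); b=cv2.imread("pics/side0.png")
c=cv2.resize(a[160:230,280:350],(400,400),interpolation=cv2.INTER_CUBIC)
e=cv2.resize(b[145:215,228:298],(400,400),interpolation=cv2.INTER_CUBIC)
cv2.imwrite("pics/crop0.png",np.hstack([c,e]))
d=np.load("top0.npy"); P=pts("top",d)
roi=np.zeros(d.shape,bool); roi[165:225,285:345]=1
def rep(nm,m):
    q=P[m]; r=cv2.minAreaRect((q[:,:2]*1000).astype(np.float32)); print(nm,m.sum(),q.mean(0).round(4),"rect",np.round(r[0],1),np.round(r[1],1),round(r[2],1))
Z=P[...,2]
rep("cap",roi&(Z>.15)&(Z<.18)); rep("tub",roi&(Z>.09)&(Z<.18)); rep("shoulder",roi&(Z>.1)&(Z<.118))
rep("cradle",roi&(Z>.03)&(Z<.18))
g=np.zeros(d.shape,bool); g[160:235,160:240]=1; rep("tray",g&(Z>.009)&(Z<.03))
g[:]=0; g[155:195,245:290]=1; rep("cupmid",g&(Z>.03)&(Z<.08))
print("tray floor z",np.median(Z[185:210,190:212]),"table",np.median(Z[230:236,180:240]))
# side
d=np.load("side0.npy"); P=pts("side",d); Z=P[...,2]; roi[:]=0; roi[150:210,235:290]=1
rep("s cap",roi&(Z>.155)&(Z<.18)); rep("s tub",roi&(Z>.1)&(Z<.118))
E
```

```text
cap 303 [ 0.4749 -0.1645  0.1613] rect [ 476.6 -164.9] [54.9 65.3] 44.9
tub 1262 [ 0.471  -0.1611  0.1224] rect [ 476.1 -164.5] [111.2 111.8] 8.1
shoulder 866 [ 0.4712 -0.1614  0.1094] rect [ 475.7 -164.6] [110.6 111.1] 7.5
cradle 1669 [ 0.4655 -0.1565  0.1043] rect [ 476.1 -164.7] [133.5 135.2] 7.2
tray 403 [0.4839 0.2181 0.0129] rect [486.2 208.8] [251.  238.8] 87.4
cupmid 167 [ 0.5703 -0.0089  0.0465] rect [555.6  -7.6] [86.1 87.9] 49.2
tray floor z 0.003768039391556575 table -7.715776271994195e-06
s cap 142 [ 0.4781 -0.1579  0.1619] rect [ 476.8 -158.2] [51.5 66.3] 12.6
s tub 423 [ 0.4746 -0.1444  0.1101] rect [ 478.2 -159.1] [109.6 115.7] 7.9
```

View pics/crop0.png

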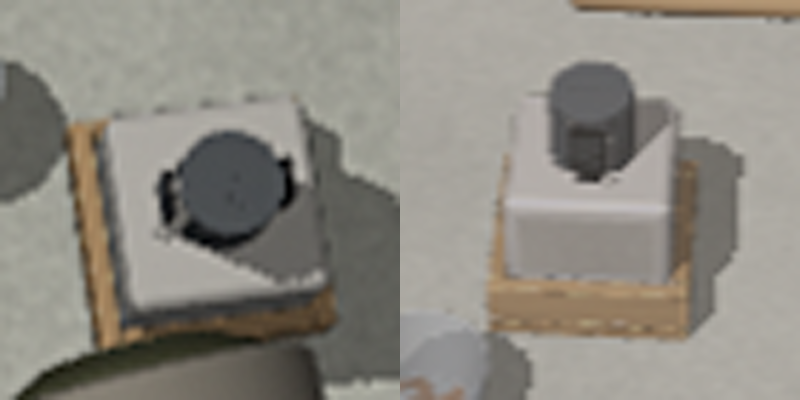

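The crop confirms it: a grey round cap on the white tub, with black tabs at crop left (170,197) and right (290,178). That puts the tab axis at roughly 8° yaw. Next I'll measure the tray and the blue tub and work out the first move.

```bash
cat >> h.py <<'E'
def goto(x,y,z,yawdeg):
    s=bot.read_state(); q=s["tcp_rot"]; R0=R.from_quat([q[1],q[2],q[3],q[0]])
    yw=np.radians(yawdeg); T=R.from_matrix(np.array([[np.cos(yw),np.sin(yw),0],[np.sin(yw),-np.cos(yw),0],[0,0,-1]]))
    t=R0.inv().apply(np.array([x,y,z])-s["eef_pos"]); print("travel",t.round(4),"twist",(R0.inv()*T).as_rotvec().round(3),"clock",s["clock"])
def st():
    s=bot.read_state(); print({k:np.round(s[k],4).tolist() for k in("clock","joint_pos","eef_pos","tcp_rot","contact_force","wrist_torque","grip_width","grip_force")})
E
python3 - <<'E'
from h import *
d=np.load("top0.npy"); P=pts("top",d); Z=P[...,2]
def roi(a,b,c,e):
    g=np.zeros(d.shape,bool); g[a:b,c:e]=1; return g
def rep(nm,m):
    q=P[m]; r=cv2.minAreaRect((q[:,:2]*1000).astype(np.float32)); print(nm,m.sum(),np.median(q[:,2]).round(4),"rect",np.round(r[0],1),np.round(r[1],1),round(r[2],1))
rep("tray",roi(168,228,168,232)&(Z>.003)&(Z<.03))
rep("red",roi(235,295,140,200)&(Z>.1)&(Z<.118))
rep("blue",roi(262,290,340,385)&(Z>.02)&(Z<.2)); print("blue max",Z[262:285,345:382].max())
img=cv2.imread("pics/top0.png").max(2); xy=P[...,:2]-[.4765,-.1645]; rr=np.hypot(*np.moveaxis(xy,-1,0))
m=(img<45)&(Z>.115)&(Z<.158)&(rr<.042)
for s in(1,-1):
    k=m&(xy[...,1]*s>.015); print("tab",s,k.sum(),xy[k].mean(0),Z[k].mean())
goto(.4765,-.163,.26,8)
E
```

```text
tray 1933 0.0058 rect [487.2 215. ] [200.6 211.2] 0.8
red 1190 0.1094 rect [264.9 291.4] [110.2 111.1] 4.4
blue 351 0.1074 rect [ 244.5 -300.5] [ 39.6 106.9] 13.7
blue max 0.657623514635299
tab 1 19 [-0.01268492  0.02652448] 0.142611949410425
tab -1 8 [ 0.00381346 -0.03068203] 0.1493543577683367
travel [ 0.3539 -0.1666 -0.0289] twist [-0.001 -0.     0.322] clock 0.1
```

>>> play_rows:
  travel:
    - [0.03,-0.015,-0.03]
    - [0.08,-0.04,-0.03]
    - [0.13,-0.065,-0.03]
    - [0.18,-0.09,-0.03]
    - [0.23,-0.115,-0.03]
    - [0.28,-0.135,-0.03]
    - [0.32,-0.152,-0.03]
    - [0.354,-0.167,-0.03]
    - [0.354,-0.167,-0.03]
    - [0.354,-0.167,-0.03]
  twist:
    - [0,0,0.05]
    - [0,0,0.1]
    - [0,0,0.15]
    - [0,0,0.2]
    - [0,0,0.25]
    - [0,0,0.3]
    - [0,0,0.322]
    - [0,0,0.322]
    - [0,0,0.322]
    - [0,0,0.322]
  jaw: [1,1,1,1,1,1,1,1,1,1]
  squeeze: 40

```text
clock: 1.35
eef_pos: [0.4761, -0.1631, 0.261]
tcp_rot: [-0.0, 0.998, 0.07, -0.0]
contact_force: [-0.4, -0.5, -0.5]
grip_width: 0.0857
grip_force: 0.0
```

```bash
python3 - <<'E'
from h import *
st()
a,da=bot.grab_frame("top"); b,db=bot.grab_frame("side"); np.save("side1.npy",db); np.save("top1.npy",da)
cv2.imwrite("pics/top1f.png",a); cv2.imwrite("pics/side1f.png",b)
u,v=map(int,proj("side",[.4765,-.163,.18])); print(u,v,proj("side",[.4765,-.163,.26]))
c=cv2.resize(b[max(v-55,0):v+45,u-50:u+50],(400,400),interpolation=cv2.INTER_CUBIC)
e=cv2.resize(a[130:270,130:270],(400,400),interpolation=cv2.INTER_CUBIC)
cv2.imwrite("pics/crop1.png",np.hstack([c,e]))
E
```

```text
{'clock': 1.35, 'joint_pos': [-0.5631, 0.2441, 1.5101, -0.0003, 1.388, 0.868], 'eef_pos': [0.4761, -0.1631, 0.261], 'tcp_rot': [-0.0001, 0.9976, 0.0698, -0.0003], 'contact_force': [-0.4287, -0.473, -0.4561], 'wrist_torque': [0.0377, 0.0268, 0.009], 'grip_width': 0.0857, 'grip_force': 0.0}
261 156 (np.float64(261.02026159969074), np.float64(139.1494441591841))
```

View pics/crop1.png

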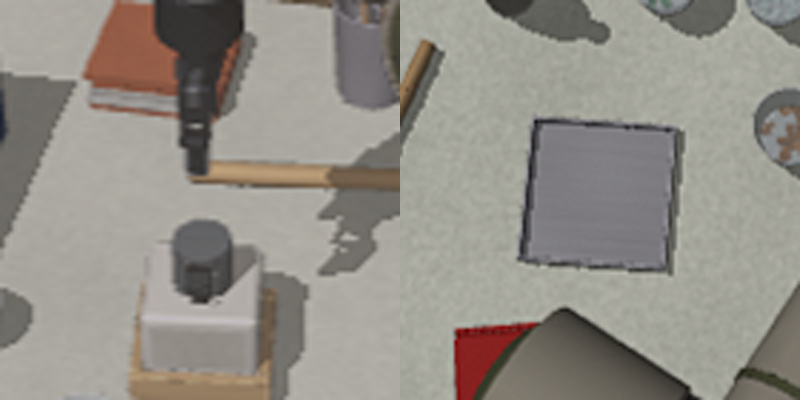

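Side crop: the open gripper stands over the cap, with fingers at (198,165) and cap at (202,255). Top crop: the tray corners are at about (535,120), (680,130), (670,272) and (520,262). I'll compare finger and cap numerically.

```bash
python3 - <<'E'
from h import *
P=pts("side",np.load("side1.npy")); Z=P[...,2]; near=(abs(P[...,0]-.4765)<.06)&(abs(P[...,1]+.16)<.09)
for nm,lo,hi in(("fing",.262,.30),("cap",.115,.166),("captop",.159,.166)):
    m=near&(Z>lo)&(Z<hi)
    if nm=="cap": m&=(np.hypot(P[...,0]-.4765,P[...,1]+.162)<.037)
    q=P[m]; print(nm,m.sum(),"x",np.percentile(q[:,0],[2,50,98]).round(4),"y",np.percentile(q[:,1],[2,50,98]).round(4),"zmin",q[:,2].min())
# columns of cap side and of finger, by pixel
b=cv2.imread("pics/side1f.png")
for v in(128,132,136,150,155,158,160): print(v,[(u,int(b[v,u].max())) for u in range(250,272)])
P=pts("top",np.load("top0.npy")); 
for u,v in((177.5,172),(228,175.5),(224.5,225),(172,222)): print("tray corner",ray("top",u-0.5,v-0.5,.014).round(4))
E
```

```text
fing 29 x [0.4626 0.4713 0.4806] y [-0.1186 -0.1118 -0.1062] zmin 0.27267015702054465
cap 258 x [0.4511 0.4744 0.5036] y [-0.1856 -0.1466 -0.1261] zmin 0.11512751955252029
captop 116 x [0.4526 0.4777 0.5034] y [-0.1861 -0.1598 -0.1343] zmin 0.15914811071902177
128 [(250, 140), (251, 149), (252, 155), (253, 155), (254, 156), (255, 113), (256, 54), (257, 55), (258, 55), (259, 54), (260, 55), (261, 57), (262, 57), (263, 56), (264, 53), (265, 69), (266, 101), (267, 109), (268, 105), (269, 149), (270, 169), (271, 168)]
132 [(250, 171), (251, 170), (252, 171), (253, 172), (254, 174), (255, 143), (256, 81), (257, 72), (258, 102), (259, 139), (260, 151), (261, 107), (262, 53), (263, 91), (264, 155), (265, 171), (266, 169), (267, 169), (268, 170), (269, 170), (270, 171), (271, 171)]
136 [(250, 173), (251, 171), (252, 169), (253, 170), (254, 175), (255, 127), (256, 53), (257, 63), (258, 69), (259, 69), (260, 70), (261, 65), (262, 55), (263, 124), (264, 163), (265, 169), (266, 168), (267, 168), (268, 167), (269, 167), (270, 168), (271, 169)]
150 [(250, 174), (251, 173), (252, 172), (253, 171), 
[... 454 characters left out ...]
 176), (270, 176), (271, 173)]
158 [(250, 172), (251, 173), (252, 174), (253, 176), (254, 158), (255, 121), (256, 100), (257, 99), (258, 101), (259, 101), (260, 101), (261, 101), (262, 101), (263, 100), (264, 100), (265, 100), (266, 98), (267, 104), (268, 159), (269, 176), (270, 173), (271, 172)]
160 [(250, 173), (251, 174), (252, 176), (253, 169), (254, 128), (255, 100), (256, 101), (257, 97), (258, 97), (259, 98), (260, 98), (261, 99), (262, 99), (263, 101), (264, 100), (265, 100), (266, 101), (267, 100), (268, 110), (269, 163), (270, 178), (271, 176)]
tray corner [0.5718 0.2899 0.014 ]
tray corner [0.5607 0.1217 0.014 ]
tray corner [0.3951 0.1303 0.014 ]
tray corner [0.4042 0.3014 0.014 ]
```

Cap centre is about (0.476, -0.1625), and the gripper is already within 1–2 mm of it. The tray centre is about (0.483, 0.211), and its sides come out near 170 mm as they should. Next: descend and squeeze.

>>> play_rows:
  travel:
    - [0,0,0.03]
    - [0,0,0.06]
    - [0,0,0.09]
    - [0,0,0.12]
    - [0,0,0.138]
    - [0,0,0.138]
    - [0,0,0.138]
    - [0,0,0.138]
    - [0,0,0.138]
    - [0,0,0.138]
  twist:
    - [0,0,0]
    - [0,0,0]
    - [0,0,0]
    - [0,0,0]
    - [0,0,0]
    - [0,0,0]
    - [0,0,0]
    - [0,0,0]
    - [0,0,0]
    - [0,0,0]
  jaw: [1,1,1,1,1,1,0.4,0.4,0.4,0.4]
  squeeze: 40

```text
clock: 2.7
eef_pos: [0.4771, -0.1634, 0.1258]
tcp_rot: [0.001, 0.998, 0.07, 0.001]
contact_force: [-3.6, 2.5, 14.4]
grip_width: 0.0559
grip_force: 40.6
```

```bash
python3 -c "
from h import *
st()"
```

```text
{'clock': 2.7, 'joint_pos': [-0.5626, 0.378, 1.703, -0.0002, 1.0572, 0.8688], 'eef_pos': [0.4771, -0.1634, 0.1258], 'tcp_rot': [0.001, 0.9976, 0.0697, 0.0013], 'contact_force': [-3.6153, 2.521, 14.4102], 'wrist_torque': [0.3583, 0.7335, -0.1087], 'grip_width': 0.0559, 'grip_force': 40.6342}
```

Grip is 40 N at 56 mm, so both tabs are in. I'll lift the command by 3 mm to relieve the downward push, then turn anticlockwise (negative about tool z).

>>> play_rows:
  travel:
    - [0,0,-0.003]
    - [0,0,-0.003]
    - [0,0,-0.003]
    - [0,0,-0.003]
    - [0,0,-0.003]
    - [0,0,-0.003]
    - [0,0,-0.003]
    - [0,0,-0.003]
    - [0,0,-0.003]
    - [0,0,-0.003]
  twist:
    - [0,0,0]
    - [0,0,-0.05]
    - [0,0,-0.1]
    - [0,0,-0.15]
    - [0,0,-0.2]
    - [0,0,-0.25]
    - [0,0,-0.3]
    - [0,0,-0.35]
    - [0,0,-0.4]
    - [0,0,-0.4]
  jaw: [0.4,0.4,0.4,0.4,0.4,0.4,0.4,0.4,0.4,0.4]

```text
clock: 3.95
eef_pos: [0.4765, -0.1629, 0.1266]
tcp_rot: [0.0, 0.964, 0.266, 0.0]
contact_force: [-0.0, -0.1, -0.6]
grip_width: 0.0552
grip_force: 42.7
```

```bash
python3 -c "
from h import *
st()"
```

```text
{'clock': 3.95, 'joint_pos': [-0.5625, 0.3769, 1.7021, -0.0, 1.0622, 0.469], 'eef_pos': [0.4765, -0.1629, 0.1266], 'tcp_rot': [0.0001, 0.9639, 0.2664, 0.0001], 'contact_force': [-0.0426, -0.0535, -0.6363], 'wrist_torque': [-0.0239, -0.0192, -0.0051], 'grip_width': 0.0552, 'grip_force': 42.6675}
```

```bash
python3 - <<'E'
from h import *
b,db=bot.grab_frame("side")
cv2.imwrite("pics/crop2.png",cv2.resize(b[125:215,215:305],(600,600),interpolation=cv2.INTER_CUBIC))
E
```

```text
(no output)
```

View pics/crop2.png

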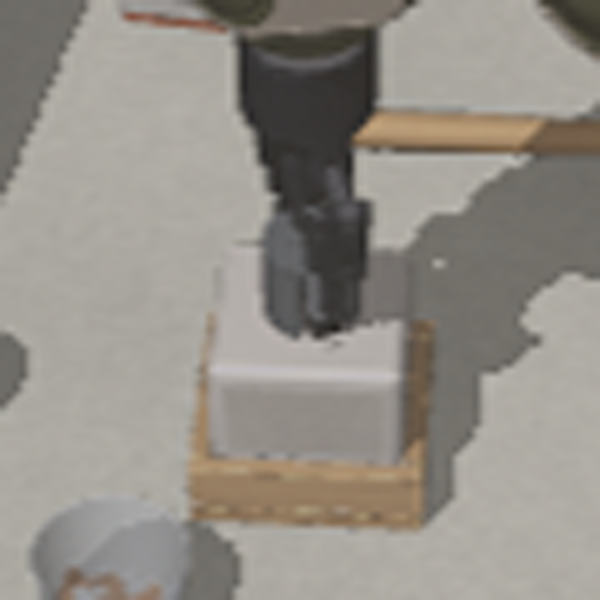

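The crop shows the finger on the cap at (340,260), with the tab foot (325,330) turned along with it. Continuing the turn to about 78°.

>>> play_rows:
  travel:
    - [0,0,0]
    - [0,0,0]
    - [0,0,0]
    - [0,0,0]
    - [0,0,0]
    - [0,0,0]
    - [0,0,0]
    - [0,0,0]
    - [0,0,0]
    - [0,0,0]
  twist:
    - [0,0,-0.1]
    - [0,0,-0.22]
    - [0,0,-0.34]
    - [0,0,-0.46]
    - [0,0,-0.58]
    - [0,0,-0.7]
    - [0,0,-0.82]
    - [0,0,-0.92]
    - [0,0,-0.96]
    - [0,0,-0.96]
  jaw: [0.4,0.4,0.4,0.4,0.4,0.4,0.4,0.4,0.4,0.4]

```text
clock: 5.25
eef_pos: [0.4765, -0.1629, 0.1265]
tcp_rot: [0.0, 0.732, 0.681, 0.0]
contact_force: [0.2, -0.3, 0.1]
grip_width: 0.0552
grip_force: 44.7
```

>>> play_rows:
  travel:
    - [0,0,-0.005]
    - [0,0,-0.01]
    - [0,0,-0.015]
    - [0,0,-0.02]
    - [0,0,-0.025]
    - [0,0,-0.03]
    - [0,0,-0.035]
    - [0,0,-0.04]
    - [0,0,-0.045]
    - [0,0,-0.045]
  twist:
    - [0,0,0]
    - [0,0,0]
    - [0,0,0]
    - [0,0,0]
    - [0,0,0]
    - [0,0,0]
    - [0,0,0]
    - [0,0,0]
    - [0,0,0]
    - [0,0,0]
  jaw: [0.4,0.4,0.4,0.4,0.4,0.4,0.4,0.4,0.4,0.4]

```text
clock: 6.5
eef_pos: [0.4766, -0.1629, 0.1717]
tcp_rot: [0.0, 0.732, 0.682, 0.0]
contact_force: [0.9, 0.2, -1.3]
grip_width: 0.0552
grip_force: 45.8
```

```bash
python3 - <<'E'
from h import *
st()
b,db=bot.grab_frame("side")
cv2.imwrite("pics/crop3.png",cv2.resize(b[115:215,210:310],(600,600),interpolation=cv2.INTER_CUBIC))
E
```

```text
{'clock': 6.5, 'joint_pos': [-0.5623, 0.322, 1.6487, 0.0, 1.1702, -0.4914], 'eef_pos': [0.4766, -0.1629, 0.1717], 'tcp_rot': [0.0003, 0.7317, 0.6816, 0.0001], 'contact_force': [0.8608, 0.2483, -1.3215], 'wrist_torque': [0.0263, -0.0115, 0.0445], 'grip_width': 0.0552, 'grip_force': 45.783}
```

View pics/crop3.png

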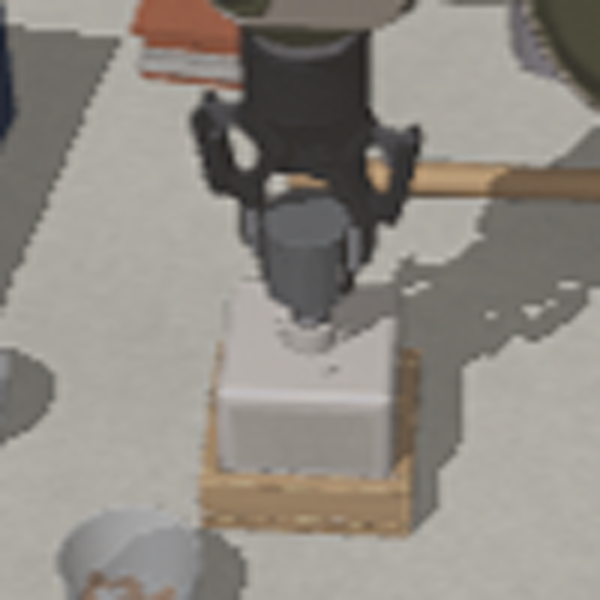

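The cap is off and held at (305,260), with the neck visible below it at (310,335). Lift further and carry it to the tray.

>>> play_rows:
  travel:
    - [0,0,-0.02]
    - [0,0,-0.04]
    - [0,0,-0.06]
    - [0.03,-0.0015,-0.06]
    - [0.08,-0.004,-0.06]
    - [0.13,-0.0065,-0.06]
    - [0.18,-0.009,-0.06]
    - [0.23,-0.012,-0.06]
    - [0.28,-0.0145,-0.06]
    - [0.32,-0.017,-0.06]
  twist:
    - [0,0,0]
    - [0,0,0]
    - [0,0,0]
    - [0,0,0]
    - [0,0,0]
    - [0,0,0]
    - [0,0,0]
    - [0,0,0]
    - [0,0,0]
    - [0,0,0]
  jaw: [0.4,0.4,0.4,0.4,0.4,0.4,0.4,0.4,0.4,0.4]

```text
clock: 7.8
eef_pos: [0.4818, 0.1595, 0.2311]
tcp_rot: [-0.0, 0.731, 0.682, -0.0]
contact_force: [0.9, -0.7, -0.3]
grip_width: 0.055
grip_force: 45.8
```

```bash
python3 - <<'E'
from h import *
st(); goto(.483,.211,.025,85.9)
E
```

```text
{'clock': 7.8, 'joint_pos': [0.0884, 0.2747, 1.5493, 0.0001, 1.3179, 0.1586], 'eef_pos': [0.4818, 0.1595, 0.2311], 'tcp_rot': [-0.0001, 0.7315, 0.6819, -0.0001], 'contact_force': [0.8709, -0.7476, -0.2744], 'wrist_torque': [0.0032, -0.0182, 0.0297], 'grip_width': 0.055, 'grip_force': 45.7816}
travel [ 0.0515 -0.0024  0.2061] twist [-0.    -0.     0.001] clock 7.8
```

>>> play_rows:
  travel:
    - [0.025,-0.001,0.0]
    - [0.0515,-0.002,0.02]
    - [0.0515,-0.002,0.06]
    - [0.0515,-0.002,0.1]
    - [0.0515,-0.002,0.14]
    - [0.0515,-0.002,0.17]
    - [0.0515,-0.002,0.19]
    - [0.0515,-0.002,0.2]
    - [0.0515,-0.002,0.204]
    - [0.0515,-0.002,0.204]
  twist:
    - [0,0,0]
    - [0,0,0]
    - [0,0,0]
    - [0,0,0]
    - [0,0,0]
    - [0,0,0]
    - [0,0,0]
    - [0,0,0]
    - [0,0,0]
    - [0,0,0]
  jaw: [0.4,0.4,0.4,0.4,0.4,0.4,0.4,0.4,0.4,0.4]

```text
clock: 9.05
eef_pos: [0.4841, 0.2092, 0.0277]
tcp_rot: [0.0, 0.732, 0.682, 0.0]
contact_force: [-0.3, 0.5, -1.2]
grip_width: 0.0552
grip_force: 45.8
```

>>> play_rows:
  travel:
    - [0,0,0.001]
    - [0,0,0.002]
    - [0,0,0.003]
    - [0,0,0.004]
    - [0,0,0.005]
    - [0,0,0.006]
    - [0,0,0.006]
    - [0,0,0.006]
    - [0,0,0.006]
    - [0,0,0.006]
  twist:
    - [0,0,0]
    - [0,0,0]
    - [0,0,0]
    - [0,0,0]
    - [0,0,0]
    - [0,0,0]
    - [0,0,0]
    - [0,0,0]
    - [0,0,0]
    - [0,0,0]
  jaw: [0.4,0.4,0.4,0.4,0.4,0.4,0.4,0.4,0.4,0.4]

```text
clock: 10.3
eef_pos: [0.4838, 0.2091, 0.0213]
tcp_rot: [0.0, 0.732, 0.682, 0.0]
contact_force: [-0.7, 0.5, 0.1]
grip_width: 0.0555
grip_force: 45.8
```

>>> play_rows:
  travel:
    - [0,0,0.001]
    - [0,0,0.0015]
    - [0,0,0.002]
    - [0,0,0.002]
    - [0,0,0.002]
    - [0,0,0.002]
    - [0,0,0.002]
    - [0,0,0.002]
    - [0,0,0.002]
    - [0,0,0.002]
  twist:
    - [0,0,0]
    - [0,0,0]
    - [0,0,0]
    - [0,0,0]
    - [0,0,0]
    - [0,0,0]
    - [0,0,0]
    - [0,0,0]
    - [0,0,0]
    - [0,0,0]
  jaw: [0.4,0.4,0.4,0.4,0.4,0.4,0.4,0.4,0.4,0.4]

```text
clock: 11.55
eef_pos: [0.4839, 0.2091, 0.0201]
tcp_rot: [0.0, 0.732, 0.682, 0.0]
contact_force: [-3.7, -1.5, 8.7]
grip_width: 0.055
grip_force: 48.0
```

Contact is 8.7 N, so the cap is on the tray floor. Open, then rise.

>>> play_rows:
  travel:
    - [0,0,0]
    - [0,0,0]
    - [0,0,0]
    - [0,0,0]
    - [0,0,0]
    - [0,0,-0.02]
    - [0,0,-0.06]
    - [0,0,-0.1]
    - [0,0,-0.15]
    - [0,0,-0.2]
  twist:
    - [0,0,0]
    - [0,0,0]
    - [0,0,0]
    - [0,0,0]
    - [0,0,0]
    - [0,0,0]
    - [0,0,0]
    - [0,0,0]
    - [0,0,0]
    - [0,0,0]
  jaw: [0.7,0.85,1,1,1,1,1,1,1,1]

```text
clock: 12.8
eef_pos: [0.4836, 0.2091, 0.2209]
tcp_rot: [0.0, 0.732, 0.682, -0.0]
contact_force: [0.2, -0.6, -0.9]
grip_width: 0.0854
grip_force: 0.0
```

```bash
python3 - <<'E'
from h import *
st()
b,db=bot.grab_frame("side"); a,da=bot.grab_frame("top")
np.save("top2.npy",da); np.save("side2.npy",db); cv2.imwrite("pics/top2f.png",a)
c=cv2.resize(b[150:300,200:350],(400,400),interpolation=cv2.INTER_CUBIC)
e=cv2.resize(a[150:250,260:360],(400,400),interpolation=cv2.INTER_CUBIC)
cv2.imwrite("pics/crop4.png",np.hstack([c,e]))
for n,d in(("top",da),("side",db)):
    P=pts(n,d); Z=P[...,2]; r=np.hypot(P[...,0]-.4765,P[...,1]+.163)
    for lo,hi,rm in((.145,.165,.03),(.122,.134,.03)):
        m=(r<rm)&(Z>lo)&(Z<hi); q=P[m]
        if m.sum(): print(n,lo,m.sum(),q.mean(0).round(4),q.min(0).round(4),q.max(0).round(4))
    m=(np.hypot(P[...,0]-.484,P[...,1]-.209)<.045)&(Z>.045)&(Z<.07); q=P[m]
    if m.sum(): print(n,"cap",m.sum(),q.mean(0).round(4),np.percentile(q[:,2],[5,95]).round(4))
goto(.4765,-.163,.22,85.9)
E
```

```text
{'clock': 12.8, 'joint_pos': [0.1855, 0.325, 1.5088, -0.0, 1.3079, 0.2565], 'eef_pos': [0.4836, 0.2091, 0.2209], 'tcp_rot': [0.0, 0.7318, 0.6816, -0.0], 'contact_force': [0.1944, -0.6218, -0.9044], 'wrist_torque': [-0.0129, -0.0187, -0.0013], 'grip_width': 0.0854, 'grip_force': 0.0}
top 0.145 43 [ 0.4758 -0.1646  0.1517] [ 0.4648 -0.1744  0.145 ] [ 0.4866 -0.154   0.1611]
top 0.122 81 [ 0.4728 -0.1633  0.1271] [ 0.4542 -0.1814  0.1231] [ 0.4983 -0.1473  0.1329]
side cap 231 [0.4853 0.2128 0.0553] [0.0475 0.0609]
travel [-0.3723  0.0172  0.0038] twist [ 0.009 -0.002  0.001] clock 12.9
```

View pics/crop4.png

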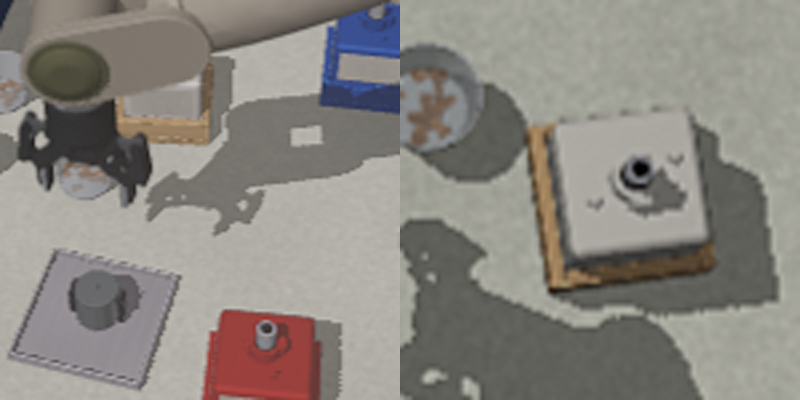

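The cap stands upright and flat in the tray at left (98,300). The spout is bared at right (637,172). Back over the tub.

>>> play_rows:
  travel:
    - [-0.02,0.001,-0.02]
    - [-0.07,0.003,-0.02]
    - [-0.12,0.0055,-0.02]
    - [-0.17,0.008,-0.02]
    - [-0.22,0.01,-0.02]
    - [-0.27,0.0125,-0.02]
    - [-0.32,0.015,-0.02]
    - [-0.36,0.0165,-0.01]
    - [-0.3723,0.0172,0]
    - [-0.3723,0.0172,0]
  twist:
    - [0,0,0]
    - [0,0,0]
    - [0,0,0]
    - [0,0,0]
    - [0,0,0]
    - [0,0,0]
    - [0,0,0]
    - [0,0,0]
    - [0,0,0]
    - [0,0,0]
  jaw: [1,1,1,1,1,1,1,1,1,1]
  squeeze: 30

```text
clock: 14.15
eef_pos: [0.4742, -0.1632, 0.2182]
tcp_rot: [-0.001, 0.732, 0.681, -0.0]
contact_force: [-0.2, -0.3, 0.8]
grip_width: 0.0853
grip_force: 0.0
```

```bash
python3 - <<'E'
from h import *
st(); goto(.4765,-.163,.134,85.9)
E
```

```text
{'clock': 14.15, 'joint_pos': [-0.5656, 0.2731, 1.5861, 0.0002, 1.2848, -0.4938], 'eef_pos': [0.4742, -0.1632, 0.2182], 'tcp_rot': [-0.0012, 0.732, 0.6813, -0.0002], 'contact_force': [-0.2255, -0.3257, 0.7989], 'wrist_torque': [0.0283, 0.0028, 0.0204], 'grip_width': 0.0853, 'grip_force': 0.0}
travel [0.0002 0.0025 0.0842] twist [-0.002 -0.001 -0.   ] clock 14.15
```

>>> play_rows:
  travel:
    - [0,0,0.02]
    - [0,0,0.04]
    - [0,0,0.06]
    - [0,0,0.075]
    - [0,0,0.084]
    - [0,0,0.084]
    - [0,0,0.084]
    - [0,0,0.084]
    - [0,0,0.084]
    - [0,0,0.084]
  twist:
    - [0,0,0]
    - [0,0,0]
    - [0,0,0]
    - [0,0,0]
    - [0,0,0]
    - [0,0,0]
    - [0,0,0]
    - [0,0,0]
    - [0,0,0]
    - [0,0,0]
  jaw: [1,1,1,0.8,0.6,0.6,0.6,0.6,0.6,0.6]

```text
clock: 15.4
eef_pos: [0.4746, -0.1635, 0.1354]
tcp_rot: [0.0, 0.732, 0.682, 0.0]
contact_force: [-0.4, -0.2, -0.1]
grip_width: 0.0514
grip_force: 0.0
```

```bash
python3 - <<'E'
from h import *
st(); goto(.4765,-.163,.134,85.9)
E
```

```text
{'clock': 15.4, 'joint_pos': [-0.5656, 0.3623, 1.697, 0.0, 1.082, -0.4945], 'eef_pos': [0.4746, -0.1635, 0.1354], 'tcp_rot': [0.0001, 0.7318, 0.6816, 0.0], 'contact_force': [-0.4169, -0.2386, -0.1006], 'wrist_torque': [-0.0149, 0.0023, 0.0287], 'grip_width': 0.0514, 'grip_force': 0.0}
travel [0.0006 0.0019 0.0014] twist [0.    0.    0.001] clock 15.4
```

Shift 2 mm along tool y and close on the spout.

>>> play_rows:
  travel:
    - [0.0005,0.002,0.001]
    - [0.0005,0.002,0.001]
    - [0.0005,0.002,0.001]
    - [0.0005,0.002,0.001]
    - [0.0005,0.002,0.001]
    - [0.0005,0.002,0.001]
    - [0.0005,0.002,0.001]
    - [0.0005,0.002,0.001]
    - [0.0005,0.002,0.001]
    - [0.0005,0.002,0.001]
  twist:
    - [0,0,0]
    - [0,0,0]
    - [0,0,0]
    - [0,0,0]
    - [0,0,0]
    - [0,0,0]
    - [0,0,0]
    - [0,0,0]
    - [0,0,0]
    - [0,0,0]
  jaw: [0.6,0.5,0.4,0.3,0.2,0.1,0.1,0.1,0.1,0.1]
  squeeze: 30

```text
clock: 16.65
eef_pos: [0.4766, -0.1631, 0.1344]
tcp_rot: [0.0, 0.732, 0.682, -0.0]
contact_force: [-2.9, 0.3, 4.6]
grip_width: 0.0208
grip_force: 29.5
```

Gripped at about 21 mm, which matches the spout. Pull up 65 mm slowly.

>>> play_rows:
  travel:
    - [0,0,-0.007]
    - [0,0,-0.014]
    - [0,0,-0.021]
    - [0,0,-0.028]
    - [0,0,-0.035]
    - [0,0,-0.042]
    - [0,0,-0.049]
    - [0,0,-0.056]
    - [0,0,-0.061]
    - [0,0,-0.065]
  twist:
    - [0,0,0]
    - [0,0,0]
    - [0,0,0]
    - [0,0,0]
    - [0,0,0]
    - [0,0,0]
    - [0,0,0]
    - [0,0,0]
    - [0,0,0]
    - [0,0,0]
  jaw: [0.1,0.1,0.1,0.1,0.1,0.1,0.1,0.1,0.1,0.1]

```text
clock: 17.9
eef_pos: [0.4765, -0.1631, 0.1997]
tcp_rot: [-0.0, 0.732, 0.682, -0.0]
contact_force: [-1.1, 0.2, -0.6]
grip_width: 0.0211
grip_force: 29.8
```

>>> play_rows:
  travel:
    - [0,0,0]
    - [0,0,0]
    - [0,0,0]
    - [0,0,0]
    - [0,0,0]
    - [0,0,0]
    - [0,0,0]
    - [0,0,0]
    - [0,0,0]
    - [0,0,0]
  twist:
    - [0,0,0]
    - [0,0,0]
    - [0,0,0]
    - [0,0,0]
    - [0,0,0]
    - [0,0,0]
    - [0,0,0]
    - [0,0,0]
    - [0,0,0]
    - [0,0,0]
  jaw: [0.1,0.1,0.1,0.1,0.1,0.1,0.1,0.1,0.1,0.1]

```text
clock: 19.15
eef_pos: [0.4766, -0.1631, 0.1993]
tcp_rot: [-0.0, 0.732, 0.682, -0.0]
contact_force: [-2.2, -0.8, -0.7]
grip_width: 0.0205
grip_force: 29.8
```

```bash
python3 - <<'E'
from h import *
st()
b,db=bot.grab_frame("side")
cv2.imwrite("pics/crop5.png",cv2.resize(b[105:205,215:315],(600,600),interpolation=cv2.INTER_CUBIC))
E
```

```text
{'clock': 19.15, 'joint_pos': [-0.5627, 0.294, 1.6097, -0.0, 1.2379, -0.4917], 'eef_pos': [0.4766, -0.1631, 0.1993], 'tcp_rot': [-0.0, 0.7318, 0.6816, -0.0], 'contact_force': [-2.1947, -0.7943, -0.7366], 'wrist_torque': [0.0168, 0.5132, -0.006], 'grip_width': 0.0205, 'grip_force': 29.8127}
```

View pics/crop5.png

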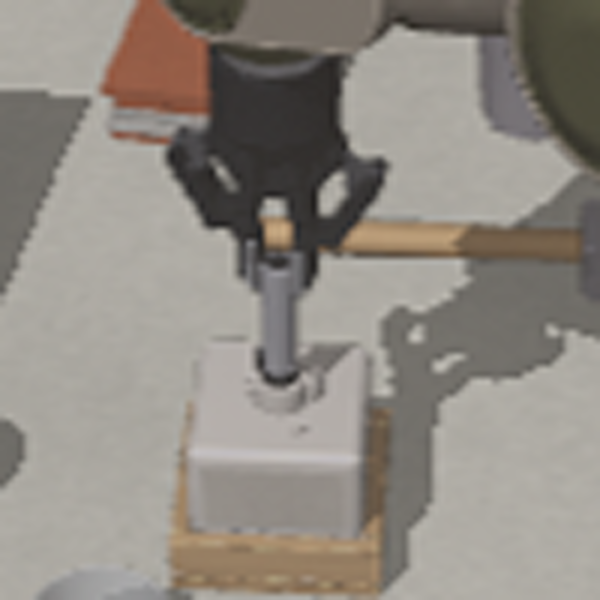

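The spout is up at (280,310), with the black button out at its left (262,360). Lower 5 mm, release, and retreat upward.

>>> play_rows:
  travel:
    - [0,0,0.002]
    - [0,0,0.005]
    - [0,0,0.005]
    - [0,0,0.005]
    - [0,0,0.005]
    - [0,0,0.005]
    - [0,0,0.005]
    - [0,0,-0.02]
    - [0,0,-0.07]
    - [0,0,-0.11]
  twist:
    - [0,0,0]
    - [0,0,0]
    - [0,0,0]
    - [0,0,0]
    - [0,0,0]
    - [0,0,0]
    - [0,0,0]
    - [0,0,0]
    - [0,0,0]
    - [0,0,0]
  jaw: [0.1,0.1,0.3,0.6,0.8,0.8,0.8,0.8,0.8,0.8]

```text
clock: 20.45
eef_pos: [0.4766, -0.1631, 0.3112]
tcp_rot: [0.001, 0.732, 0.682, 0.0]
contact_force: [0.4, 0.5, 0.0]
grip_width: 0.068
grip_force: 0.0
```

>>> play_rows:
  travel:
    - [0,0,0]
    - [0,0,0]
    - [0,0,0]
    - [0,0,0]
    - [0,0,0]
    - [0,0,0]
    - [0,0,0]
    - [0,0,0]
    - [0,0,0]
    - [0,0,0]
  twist:
    - [0,0,0]
    - [0,0,0]
    - [0,0,0]
    - [0,0,0]
    - [0,0,0]
    - [0,0,0]
    - [0,0,0]
    - [0,0,0]
    - [0,0,0]
    - [0,0,0]
  jaw: [0.8,0.8,0.8,0.8,0.8,0.8,0.8,0.8,0.8,0.8]

```text
clock: 21.7
eef_pos: [0.4766, -0.1631, 0.3093]
tcp_rot: [0.0, 0.732, 0.682, 0.0]
contact_force: [0.8, -0.0, 0.5]
grip_width: 0.0684
grip_force: 0.0
```

```bash
python3 - <<'E'
from h import *
st()
b,db=bot.grab_frame("side")
P=pts("side",db); Z=P[...,2]; m=(np.hypot(P[...,0]-.4775,P[...,1]+.160)<.018)&(Z>.13)&(Z<.25); print("spout top",Z[m].max(),m.sum())
cv2.imwrite("pics/side5.png",cv2.resize(b[80:300,120:400],(763,600),interpolation=cv2.INTER_CUBIC))
E
```

```text
{'clock': 21.7, 'joint_pos': [-0.5627, 0.2206, 1.4158, 0.0, 1.5052, -0.4917], 'eef_pos': [0.4766, -0.1631, 0.3093], 'tcp_rot': [0.0, 0.7317, 0.6816, 0.0], 'contact_force': [0.7928, -0.011, 0.5348], 'wrist_torque': [0.0131, 0.0527, -0.0573], 'grip_width': 0.0684, 'grip_force': 0.0}
spout top 0.21522517504140712 124
```

View pics/side5.png

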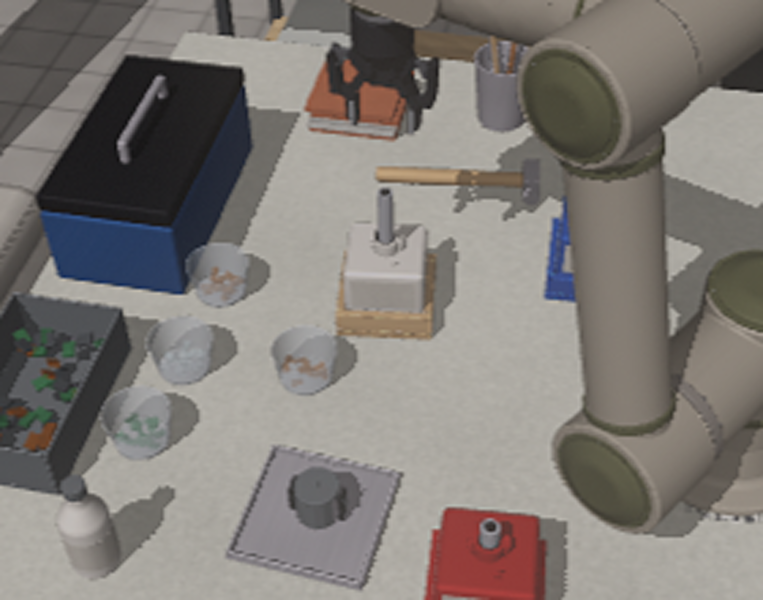

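The spout stays up by itself at (385,215), its top at about 0.21 m. The cap is flat in the tray at (318,497), the bystanders are where they were, and the gripper is clear.

```bash
python3 -c "
from bench import bot
print(bot.sign_off())"
```

```text
the job is handed in; nothing more can be done
None
```

The job is handed in at about 22 s: the cap lies flat and right way up in the steel tray, the spout stands locked up by itself at about 0.21 m, and the cups, bottle and tools were not touched.

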